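# Complete a two-piece gift set from the counter drawer

## Task

Complete the gift set: pull the upper drawer all the way out to its stop, take the tall candle jar out of it and set it down gently, upright, in the empty half of the grey gift box. Then flip the box's lid fully shut and push the drawer fully home, in whichever order you like, leaving everything else where it is.

Things in the scene. Friction and masses are not known exactly. Their poses are not given: they have to be found in the camera images.
- drawer (a joint): Travel in m of the upper drawer of a two-drawer plywood unit (300 deep, 270 wide, 214 mm high) fixed on the counter. 0 = shut, front flush with the unit; grows as it is pulled towards the robot; stop at 0.200. It runs with light friction (1 to 3 N), stays where left, and may start up to 20 mm ajar. The identical lower drawer is not needed.
- handle (a point): Centre of the upper drawer's pull, which moves with it: a level round steel bar along y, 110 mm long, 11 mm thick, its axis 35 mm in front of the drawer front's face and 41 mm below the unit's top. x points straight into the unit (the drawer opens along -x), z up. The drawer front is 15 mm thick, 270 mm wide; its top edge is 29 mm above the bar's axis.
- tray_front (a point): Middle of the front edge of the upper drawer's floor: on the floor's upper surface, at the inner face of the drawer front; moves with the drawer. Axes as the handle. From here the tray is open at the top, 253 mm long (x) and 222 mm wide (y) inside; its sides and back are 56 mm high above the floor, the front 85 mm. The pull's bar lies 56 mm from here towards -x and 56 mm higher.
- candle_mid (a point): Centre of the candle jar to be packed: white ceramic cylinder with a flat wooden lid of the same width, 62 mm across and 76 mm high in all (this point 38 mm above its foot), 0.2 to 0.5 kg. It stands upright, loose, in the left or right half of the upper drawer, 130 to 180 mm behind the pull's bar, and rides along with the drawer. z is its own axis.
- tin_mid (a point): Centre of a low round metal tin, 64 mm across and 36 mm high (this point 18 mm above its foot), loose, standing in the other half of the upper drawer. It stays there, upright.
- giftbox: Rigid grey card gift box, fixed to the counter left or right of the drawer unit: 166 (x) by 116 (y) by 90 mm high, walls and floor 3 mm, lid standing up at its far end. Origin: centre of the underside; x points away from the robot. A 3 mm divider at x = 0, 58 mm high, makes two halves, each 78 (x) by 110 mm (y) inside: the far (+x) half holds the diffuser bottle, the near (-x) half is empty.
- cell (a point): Centre of the empty half's floor, 3 mm above the counter (41 mm from the box's centre towards -x). Axes as the gift box.
- hinge (a point): Middle of the hinge line of the gift box's lid, on the top edge of its far (+x) end wall, 90 mm above the counter; the hinge runs along the box's y. Axes as the gift box.
- lid (a joint): Angle in rad of the gift box's lid: 0 = flat shut, 1.57 = upright, 1.8 = leaning back at its stop; starts at 1.6 to 1.8. A 4 mm board, 171 mm from hinge to free edge, 126 mm wide, with a 20 mm skirt on three sides that goes outside the box; upright, its outer face looks to the box's +x. The stiff card hinge holds at any angle; push it all the way down (1 to 2 N at the free edge).
- lid_edge (a point): Middle of the lid's free edge, on its outer face. Moves with the lid.
- diffuser_mid (a point): Centre of the round amber diffuser bottle with a black cap, 58 mm across and 76 mm high, loose, already in the far half of the gift box. It stays there, upright.
- dispenser: Black weighted tape dispenser, 175 (x) by 72 (y) by 100 mm high, 1.3 kg, loose on the counter on the other side of the drawer unit from the gift box. Origin at the centre of its underside. Not to be moved.
- empty_box: Small open grey card box, 85 by 85 by 100 mm high, loose on the counter near the drawer unit. Origin at the centre of its underside. Not to be moved.
There are look-alikes about, which are no part of the job. Leave any blue or orange look-alike of the giftbox alone.

How it is judged:
On the way, in this order (a step that is already met when the one before it is completed fails the run):
1. the upper drawer is pulled out to its stop (value of joint drawer above 0.192 m), for 0.1 s.
2. the candle jar stands upright on the floor of the gift box's empty half, let go (z of candle_mid in the frame of cell below 0.046 m and x of candle_mid in the frame of cell between -0.016 and 0.016 m and y of candle_mid in the frame of cell between -0.032 and 0.032 m and angle between candle_mid's own z axis and vertical below 0.15 rad and contact force between candle and the fingers below 0.3 N), for 0.2 s.
At the end, for the whole second after the job is handed in: The candle jar stands upright (within 0.15 rad) and at rest on the floor of the gift box's near half; the lid is shut (within 0.06 rad) and the upper drawer is home (within 6 mm); the tin still stands in the drawer and the diffuser bottle in its half of the box (z of each of candle_mid, diffuser_mid in the frame of cell below 0.046 m and x of candle_mid in the frame of cell between -0.016 and 0.016 m and y of candle_mid in the frame of cell between -0.032 and 0.032 m and angle between candle_mid's own z axis and vertical below 0.15 rad and linear speed of candle below 0.02 m/s and value of joint lid below 0.06 rad and value of joint drawer below 0.006 m and angle between each of tin_mid, diffuser_mid's own z axis and vertical below 0.2 rad and distance of tin_mid from where it was at the start of the episode below 0.12 m and height (world z) of tin_mid above 0.125 m and x of diffuser_mid in the frame of cell above 0.06 m); the robot touches nothing.
It fails at once if the candle jar is dropped into the gift box instead of being set down (faster than 0.7 m/s within 60 mm of the middle of the empty half, below the lid's height) (horizontal distance between candle_mid and cell below 0.06 m and height (world z) of candle_mid below 0.15 m and linear speed of candle above 0.7 m/s).
It fails at once if the tin or the diffuser bottle is knocked over (angle between any of tin_mid, diffuser_mid's own z axis and vertical above 0.7 rad).
It fails at once if the tape dispenser or the empty grey box is moved more than 30 mm (distance of any of dispenser, empty_box from where it was at the start of the episode above 0.03 m).
It also fails if it takes over 72 s, if anything falls off the work surface, if the arm or the gripper's body presses on something with over 40 N, if the wrist force passes 120 N, or if a joint passes its speed limit or range.

## Robot

A 7-joint arm with a two-finger parallel gripper is mounted at the origin on the work surface. World frame = base frame: x ahead of the robot, y to its left, z up, the work surface at z = 0. Lengths are in m, angles in rad, forces in N, time in s.
With the tool pointing down it reaches from about 0.4 to 0.85 m from the base axis. Payload 10.4 kg.
Tool frame: the origin (TCP) lies on the mounting face of the last link; the fingertips stand r.tips_ahead ahead of it and the grasp point (between the pads) lies 164 mm ahead of it (r.tips_ahead is the distance from the TCP to the fingertips, in m); z points along the fingers, y is the line along which they close (so a half turn about z gives the same grasp; the last joint's range is limited). The gripper opens to 87 mm and grips with 3 to 60 N. Pads are 19 mm wide; open, the fingers measure 117 mm over their backs; the gripper's body (75 mm by 190 mm) begins 51 mm behind the grasp point.
Start: joints at [1.095, 0.332, -0.065, 1.46, 0.022, 1.35, -0.088], TCP at [0.273, -0.562, 0.405] pointing down, gripper open.
Joint ranges: [-2.6, 2.6], [-0.5, 2.12], [-1.47, 1.34], [0.16, 2.42], [-1.27, 4.41], [0.06, 2.06], [-2.6, 2.6]. Speed limits (rad/s): [2.22, 2.22, 2.79, 2.79, 3.14, 3.14, 3.14].

## Interface

Orientations are given as a unit quaternion [x, y, z, w].
In Python, from bench import telemetry, imaging, job, r gives the robot as it stands.
- The arm moves only by the tool move_arm, never from a script. Its argument "steps" is a list of rows, each an object of numbers: "dx", "dy", "dz": the shift along the tool's x, y, z in cm; "spin": the turn about the tool's z in rad. In form: [{"dx": .., "dy": .., "dz": .., "spin": ..}, ...]. A call has 1 to 12 rows; each row shifts and turns the commanded pose from where the row before left it, along the tool's axes as they then stand; what a row does not reach is not made up. A row lasts 1/10 s, in which the tool goes at most 50 mm and 8.59 degrees, less where a joint would pass 70% of its speed; a pose out of reach is approached as far as the arm can. A call with a gripper value outside its range is refused whole. "claw" is the finger opening in cm, from 0 to 8.7, set as the call begins (left out, the last holds). The fingers move at their own pace and stop on an object; "squeeze" is the grip in N (left out, the last holds). Time passes only in rows, so rows that do not move let the fingers close. It gives the time, the measured TCP pose, the force, the opening and the grip force at its end, in the units of the state.
- telemetry.read_state(): the state, without advancing time (a new reading comes with each control period).
- imaging.camera(name): name is "side" or "top" or "wrist"; returns a dict with "img" (384x512x3 uint8, red, green, blue), "camera_matrix" (3x3 intrinsics, pixels), "D" ([k1, k2, p1, p2, k3] as OpenCV has them; the pictures are not rectified), "R" (3x3) and "t" (3): a world point X has camera coordinates R X + t. Camera axes: x right, y down, z forward; pixel columns grow to the right and rows downward; lengths in m; the calibration is good to about 2 mm. A picture is of the moment at which its call begins. There is no depth.
- job.close_job(): hands the job in; it is judged then, once.
The state is a dict: "time": time; "joint_positions": joint angles; "joint_vel": joint speeds; "joint_torque": joint torques, N m; "ee_pos": TCP position; "eef_rot": TCP orientation; "ft_force": force on the tool from outside, world axes, zero at the start; "torque": the same for the moment, N m; "width": finger opening in m; "grip_force": force on a finger pad.
Only numpy, scipy, OpenCV 4.12 (cv2) and the standard library are available. Lean on these libraries where they do the work, as an engineer would, in place of code of your own. Each camera call takes 0.05 s, during which the arm holds its last target. There are 200 camera calls.

## Working session

There is one attempt and no reset: what is moved stays moved. The work goes in short steps, Python scripts to look and compute and a tool call to move; the robot and the scene stay as the last step left them, time stands still between calls to the robot, and variables do not carry over. Pictures are saved under pics/ and viewed, at most 10 in all, crops included, and the job is handed in when it is done.

Besides the shell and the picture viewer there is one more tool, called after ">>>" by a JSON object that holds its "fn" and its "kwargs". move_arm: Moves the arm, as the interface text tells. Its arguments: {"type":"object","properties":{"steps":{"type":"array","items":{"type":"object","properties":{"dx":{"type":"number"},"dy":{"type":"number"},"dz":{"type":"number"},"spin":{"type":"number"}}}},"claw":{"type":"number"},"squeeze":{"type":"number"}},"required":["steps"]}

```bash
ls; mkdir -p pics; cat > h.py <<'E'
import numpy as np, cv2
from bench import telemetry, imaging, job, r
def ray(c,px):
    u=cv2.undistortPoints(np.array([[px]],float),np.array(c["camera_matrix"],float),np.array(c["D"],float))[0,0]
    R=np.array(c["R"]);t=np.array(c["t"]).ravel()
    return -R.T@t, R.T@np.array([u[0],u[1],1.])
def onz(c,px,z):
    o,d=ray(c,px); return o+d*(z-o[2])/d[2]
def proj(c,X):
    rv=cv2.Rodrigues(np.array(c["R"],float))[0]
    return cv2.projectPoints(np.atleast_2d(np.array(X,float)),rv,np.array(c["t"],float).ravel(),np.array(c["camera_matrix"],float),np.array(c["D"],float))[0][:,0]
def tri(c1,p1,c2,p2):
    o1,d1=ray(c1,p1);o2,d2=ray(c2,p2)
    s=np.linalg.lstsq(np.c_[d1,-d2],o2-o1,rcond=None)[0]
    a=o1+d1*s[0];b=o2+d2*s[1]
    return (a+b)/2,np.linalg.norm(a-b)
def snap(n,f):
    c=imaging.camera(n); cv2.imwrite(f"pics/{f}.png",c["img"][...,::-1]); 
    import pickle; pickle.dump(c,open(f"pics/{f}.pkl","wb")); return c
def load(f):
    import pickle; return pickle.load(open(f"pics/{f}.pkl","rb"))
E
python3 - <<'E'
from h import *
print(r.tips_ahead, telemetry.read_state())
a=snap("top","top0");b=snap("side","side0")
for c in(a,b): print(ray(c,(256,192)))
cv2.imwrite("pics/both.png",np.vstack([a["img"],b["img"]])[...,::-1])
E
```

```text
pics
0.1822 {'time': 0.0, 'joint_positions': array([ 1.09538352,  0.3328663 , -0.06466627,  1.4609481 ,  0.02158264,
        1.3499338 , -0.0885    ]), 'joint_vel': array([ 0.00080047, -0.00214364,  0.001399  , -0.00092174, -0.00039115,
        0.00166308, -0.00034136]), 'joint_torque': array([ 5.64510483e-04, -6.23254681e+01,  2.53115228e-02, -3.89888334e+01,
       -6.12652232e-02,  3.98827856e-02,  1.15719486e-04]), 'ee_pos': array([ 0.27336636, -0.56189365,  0.40395392]), 'eef_rot': array([ 9.74480740e-01,  2.24469938e-01, -1.94931476e-04, -7.04001066e-04]), 'ft_force': array([ 0.45109463,  0.56842505, -0.19590869]), 'torque': array([-0.00629425, -0.05950753,  0.02021929]), 'grip_force': 0.0, 'width': 0.08679223122223739}
(array([0.27296483, 0.0937666 , 1.35867145]), array([ 1.97085044e-01,  4.47933513e-04, -9.80550116e-01]))
(array([-0.13991485,  0.83367619,  0.996289  ]), array([ 0.4937774 , -0.56639889, -0.66012294]))
```

View pics/top0.png

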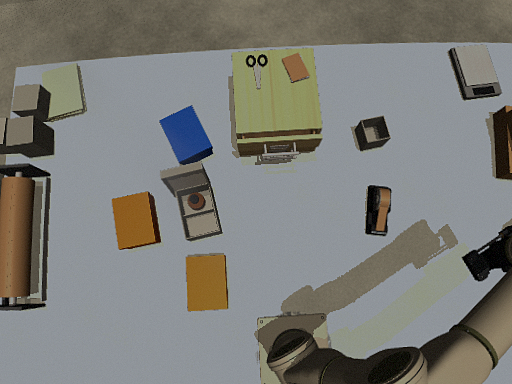

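View pics/side0.png

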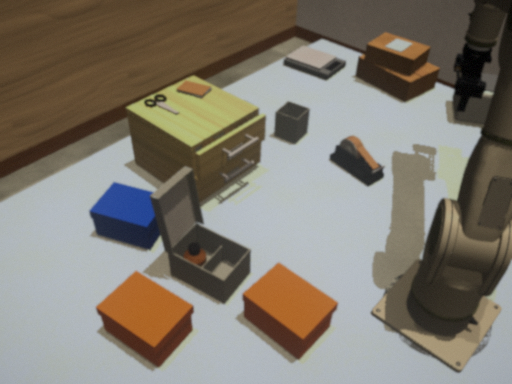

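The grey open box with a lid and a bottle is at top (198,208), side (205,258). Candidates for the gift box:
- blue box at top (186,133)
- orange boxes at top (135,220) and (207,282)
- small empty grey box at top (372,132)
- grey cubes at top (30,115)

By the description, the gift box is the one at (198,208). The drawer unit is at top (277,100), with its upper pull at about (280,155) and the lower pull beneath it. In the side view, the upper pull is at (240,147) and the lower at (233,187).

```bash
python3 - <<'E'
from h import *
a=load("top0")["img"][110:250,150:335]; b=load("side0")["img"][95:305,120:280]
A=cv2.resize(a,None,fx=3,fy=3,interpolation=cv2.INTER_CUBIC);B=cv2.resize(b,None,fx=2.8,fy=2.8,interpolation=cv2.INTER_CUBIC)[:,:240*1]
cv2.imwrite("pics/cropA.png",cv2.resize(a,None,fx=4,fy=4,interpolation=cv2.INTER_CUBIC)[...,::-1])
cv2.imwrite("pics/cropB.png",cv2.resize(b,None,fx=2.8,fy=2.8,interpolation=cv2.INTER_CUBIC)[...,::-1])
E
```

```text
(no output)
```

View pics/cropA.png

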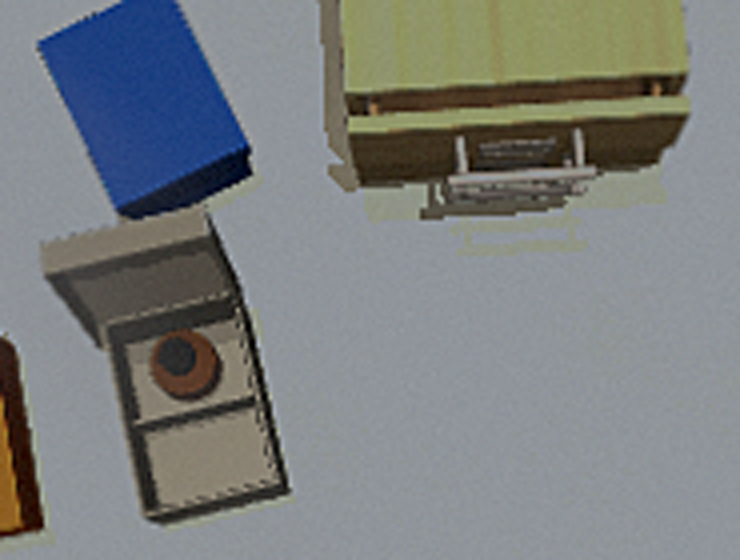

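View pics/cropB.png

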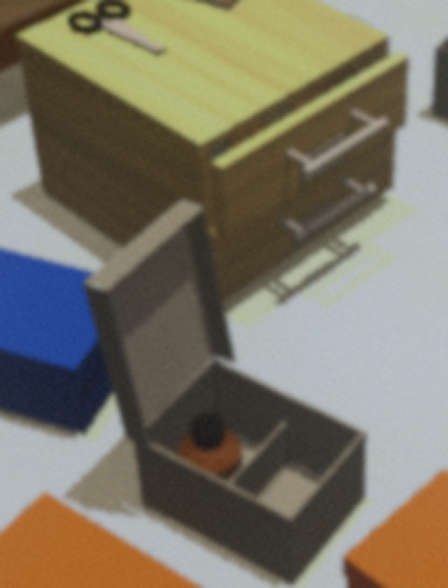

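```bash
python3 - <<'E'
from h import *
a=load("top0");b=load("side0")
A=lambda x,y:(150+x/4-.4,110+y/4-.4); B=lambda x,y:(120+x/2.8-.3,95+y/2.8-.3)
np.set_printoptions(precision=4,suppress=True)
for n,p,z in [("barL",(448,183),.173),("barR",(596,172),.173),("unitL",(346,92),.214),("unitR",(688,74),.214),("frL",(352,131),.202),("frR",(690,112),.202),
 ("boxNL",(148,518),.09),("boxNR",(290,490),.09),("boxFR",(243,305),.09),("boxFL",(108,323),.09),("divL",(138,427),.06),("divR",(255,400),.06)]:
    print(n,onz(a,A(*p),z))
for n,p,q in [("barL",(448,183),(305,168)),("barR",(596,172),(384,122)),("NR",(290,490),(365,435)),("NL",(148,518),(297,520)),("FR",(243,305),(215,362)),("FL",(108,323),(143,447)),("lidR",(208,210),(192,203)),("lidL",(42,243),(92,285))]:
    print(n,*tri(a,A(*p),b,B(*q)))
E
```

```text
barL [0.6285 0.07   0.173 ]
barR [ 0.6309 -0.048   0.173 ]
unitL [0.6944 0.1455 0.214 ]
unitR [ 0.6942 -0.1215  0.214 ]
frL [0.6664 0.1428 0.202 ]
frR [ 0.6671 -0.1223  0.202 ]
boxNL [0.3848 0.3289 0.09  ]
boxNR [0.4013 0.2121 0.09  ]
boxFR [0.5577 0.2453 0.09  ]
boxFL [0.549 0.359 0.09 ]
divL [0.4645 0.3411 0.06  ]
divR [0.4819 0.2414 0.06  ]
barL [0.6274 0.0705 0.1788] 0.0013520326047066463
barR [ 0.6319 -0.048   0.1709] 0.0008552676431815323
NR [0.4061 0.2155 0.0804] 0.008954599138807915
NL [0.3843 0.329  0.086 ] 0.002059568191577774
FR [0.5628 0.2488 0.0855] 0.009619294591729182
FL [0.5489 0.3597 0.0735] 0.008739853001558868
lidR [0.5905 0.2471 0.2582] 0.005551699047227633
lidL [0.5729 0.3703 0.2557] 0.007229621595800695
```

```bash
cat >> h.py <<'E'
def plan(x,y,z,th=None):
    "grasp-point target -> spin, then dx,dy,dz (cm) in tool axes after the spin"
    s=telemetry.read_state(); q=s["eef_rot"]; p=s["ee_pos"]
    from scipy.spatial.transform import Rotation as Ro
    M=Ro.from_quat(q).as_matrix(); t0=np.arctan2(M[1,0],M[0,0])
    th=t0 if th is None else th
    w=np.array([x,y,z])-(p+M[:,2]*.164)
    sp=(t0-th+np.pi)%(2*np.pi)-np.pi
    print("t",round(s["time"],2),"gp",(p+M[:,2]*.164).round(4),"th",round(t0,3),"tilt",M[:2,2].round(3),"spin",round(sp,3),"d",(100*np.array([w[0]*np.cos(th)+w[1]*np.sin(th),w[0]*np.sin(th)-w[1]*np.cos(th),-w[2]])).round(2),"F",s["ft_force"].round(1),"w",round(s["width"],4))
E
python3 -c "
from h import *
plan(.63,.011,.27,1.571)"
```

```text
t 0.1 gp [ 0.2733 -0.5617  0.24  ] th 0.453 tilt [-0.001  0.001] spin -1.118 d [57.27 35.68 -3.  ] F [-0.1  0.1 -0.5] w 0.0869
```

>>> {"fn": "move_arm", "kwargs": {"steps": [{"spin": -0.14, "dz": -1}, {"spin": -0.14, "dz": -1}, {"spin": -0.14, "dz": -1}, {"spin": -0.14}, {"spin": -0.14}, {"spin": -0.14}, {"spin": -0.14}, {"spin": -0.138}], "claw": 2.6}}

```text
$.steps[0]: bad value
```

>>> {"fn": "move_arm", "kwargs": {"steps": [{"dx": 4.1, "dy": 2.5}, {"dx": 4.1, "dy": 2.5}, {"dx": 4.1, "dy": 2.5}, {"dx": 4.1, "dy": 2.5}, {"dx": 4.1, "dy": 2.5}, {"dx": 4.1, "dy": 2.5}, {"dx": 4.1, "dy": 2.5}, {"dx": 4.1, "dy": 2.5}, {"dx": 4.1, "dy": 2.5}, {"dx": 4.1, "dy": 2.5}, {"dx": 4.1, "dy": 2.5}, {"dx": 4.1, "dy": 2.5}]}}

```text
$.steps[0]: bad value
```

>>> {"fn": "move_arm", "kwargs": {"steps": [{"dx": 4.0, "dy": 1}, {"dx": 4.1, "dy": 0.5}, {}, {}]}}

```text
$.steps[0]: bad value
```

```bash
python3 - <<'E'
from h import *
plan(.63,.011,.176,1.571)
c=snap("wrist","w1"); print(proj(c,[(.63,.066,.173),(.63,-.044,.173)]).round(1), ray(c,(256,192)))
E
```

```text
t 0.1 gp [ 0.2733 -0.5617  0.24  ] th 0.453 tilt [-0.001  0.001] spin -1.118 d [57.27 35.68  6.4 ] F [-0.1  0.1 -0.5] w 0.0869
[[19513.1 26307.5]
 [ 4387.3  6966.8]] (array([ 0.34624149, -0.52649252,  0.38347006]), array([-0.27625334, -0.12412107, -0.95308617]))
```

View pics/w1.png

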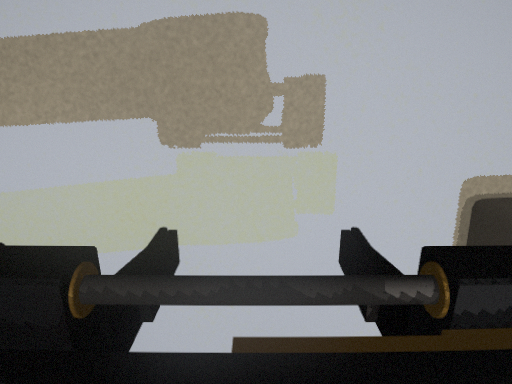

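The arm hasn't moved; the picture shows only the fingers (about (165,250) and (350,250)) over bare counter. The rows need all four fields, so I'll send them complete.

>>> {"fn": "move_arm", "kwargs": {"steps": [{"dx": 0, "dy": 0, "dz": -1, "spin": -0.14}, {"dx": 0, "dy": 0, "dz": -1, "spin": -0.14}, {"dx": 0, "dy": 0, "dz": -1, "spin": -0.14}, {"dx": 0, "dy": 0, "dz": 0, "spin": -0.14}, {"dx": 0, "dy": 0, "dz": 0, "spin": -0.14}, {"dx": 0, "dy": 0, "dz": 0, "spin": -0.14}, {"dx": 0, "dy": 0, "dz": 0, "spin": -0.14}, {"dx": 0, "dy": 0, "dz": 0, "spin": -0.138}], "claw": 2.6}}

```text
time: 0.95
ee_pos: [0.2734, -0.562, 0.4344]
eef_rot: [0.705, 0.709, 0.0, -0.0]
ft_force: [0.6, -0.2, -1.0]
width: 0.032
grip_force: 0.0
```

>>> {"fn": "move_arm", "kwargs": {"steps": [{"dx": 4.1, "dy": 2.5, "dz": 0, "spin": 0}, {"dx": 4.1, "dy": 2.5, "dz": 0, "spin": 0}, {"dx": 4.1, "dy": 2.5, "dz": 0, "spin": 0}, {"dx": 4.1, "dy": 2.5, "dz": 0, "spin": 0}, {"dx": 4.1, "dy": 2.5, "dz": 0, "spin": 0}, {"dx": 4.1, "dy": 2.5, "dz": 0, "spin": 0}, {"dx": 4.1, "dy": 2.5, "dz": 0, "spin": 0}, {"dx": 4.1, "dy": 2.5, "dz": 0, "spin": 0}, {"dx": 4.1, "dy": 2.5, "dz": 0, "spin": 0}, {"dx": 4.1, "dy": 2.5, "dz": 0, "spin": 0}, {"dx": 4.1, "dy": 2.5, "dz": 0, "spin": 0}, {"dx": 4.1, "dy": 2.5, "dz": 0, "spin": 0}]}}

```text
time: 2.15
ee_pos: [0.574, -0.0684, 0.4347]
eef_rot: [0.707, 0.707, -0.0, 0.0]
ft_force: [1.2, 0.1, 0.8]
width: 0.0261
grip_force: 0.0
```

```bash
python3 - <<'E'
from h import *
plan(.63,.011,.27,1.571)
E
```

```text
t 2.15 gp [ 0.574  -0.0684  0.2707] th 1.57 tilt [ 0. -0.] spin -0.001 d [7.94 5.6  0.07] F [1.2 0.1 0.8] w 0.0261
```

>>> {"fn": "move_arm", "kwargs": {"steps": [{"dx": 4.0, "dy": 2.8, "dz": 0, "spin": 0}, {"dx": 4.0, "dy": 2.8, "dz": 0, "spin": 0}, {"dx": 0, "dy": 0, "dz": 0, "spin": 0}]}}

```text
time: 2.45
ee_pos: [0.6308, 0.0171, 0.4335]
eef_rot: [0.704, 0.71, 0.001, -0.002]
ft_force: [-1.8, -0.2, -1.2]
width: 0.0262
grip_force: 0.0
```

```bash
python3 - <<'E'
from h import *
plan(.63,.011,.175,1.571)
c=snap("wrist","w2"); print(proj(c,[(.63,.066,.173),(.63,-.044,.173),(.63,.011,.173),(.667,.011,.202)]).round(1), ray(c,(256,192)))
E
```

```text
t 2.45 gp [0.6305 0.0179 0.2695] th 1.58 tilt [-0.001  0.004] spin 0.009 d [-0.69 -0.05  9.45] F [-1.8 -0.2 -1.2] w 0.0262
[[259.9 135.8]
 [258.6 271.1]
 [259.2 207.8]
 [313.3 222.8]] (array([0.62922101, 0.09869584, 0.41328976]), array([-0.00702042, -0.29810586, -0.95455686]))
```

View pics/w2.png

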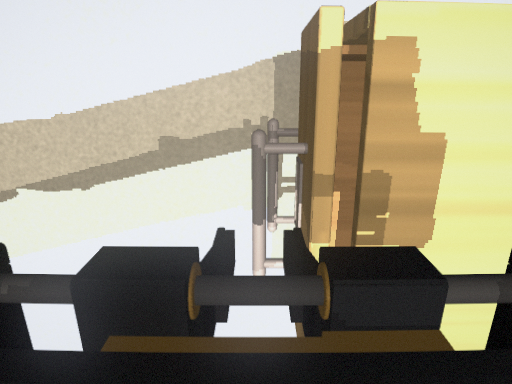

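The pull's bar runs down column 259, rows 130 to 275, which matches the projection. The fingers straddle it, and the drawer front's edge is at column ~315.

>>> {"fn": "move_arm", "kwargs": {"steps": [{"dx": -0.5, "dy": 0, "dz": 2, "spin": 0}, {"dx": 0, "dy": 0, "dz": 2, "spin": 0}, {"dx": 0, "dy": 0, "dz": 2, "spin": 0}, {"dx": 0, "dy": 0, "dz": 2, "spin": 0}, {"dx": 0, "dy": 0, "dz": 1.4, "spin": 0}, {"dx": 0, "dy": 0, "dz": 0, "spin": 0}]}}

```text
time: 3.1
ee_pos: [0.6288, 0.0038, 0.3388]
eef_rot: [0.708, 0.707, -0.001, -0.001]
ft_force: [-0.4, 1.2, -1.2]
width: 0.026
grip_force: 0.0
```

>>> {"fn": "move_arm", "kwargs": {"steps": [{"dx": 0, "dy": 0, "dz": 0, "spin": 0}, {"dx": 0, "dy": 0, "dz": 0, "spin": 0}, {"dx": 0, "dy": 0, "dz": 0, "spin": 0}, {"dx": 0, "dy": 0, "dz": 0, "spin": 0}], "claw": 0, "squeeze": 25}}

```text
time: 3.5
ee_pos: [0.6297, 0.005, 0.3419]
eef_rot: [0.707, 0.707, 0.001, 0.001]
ft_force: [0.1, 0.2, 4.5]
width: 0.0101
grip_force: 25.0
```

>>> {"fn": "move_arm", "kwargs": {"steps": [{"dx": 0, "dy": -1, "dz": 0, "spin": 0}, {"dx": 0, "dy": -1.5, "dz": 0, "spin": 0}, {"dx": 0, "dy": -2, "dz": 0, "spin": 0}, {"dx": 0, "dy": -2, "dz": 0, "spin": 0}, {"dx": 0, "dy": -2, "dz": 0, "spin": 0}, {"dx": 0, "dy": -2, "dz": 0, "spin": 0}, {"dx": 0, "dy": -2, "dz": 0, "spin": 0}, {"dx": 0, "dy": -1.5, "dz": 0, "spin": 0}, {"dx": 0, "dy": -1, "dz": 0, "spin": 0}, {"dx": 0, "dy": -0.5, "dz": 0, "spin": 0}]}}

```text
time: 4.5
ee_pos: [0.4739, 0.0039, 0.3418]
eef_rot: [0.708, 0.707, -0.0, 0.002]
ft_force: [2.1, -4.8, 5.4]
width: 0.0101
grip_force: 25.0
```

>>> {"fn": "move_arm", "kwargs": {"steps": [{"dx": 0, "dy": -0.7, "dz": 0, "spin": 0}, {"dx": 0, "dy": -0.7, "dz": 0, "spin": 0}, {"dx": 0, "dy": -0.5, "dz": 0, "spin": 0}, {"dx": 0, "dy": -0.4, "dz": 0, "spin": 0}, {"dx": 0, "dy": -0.3, "dz": 0, "spin": 0}, {"dx": 0, "dy": 0, "dz": 0, "spin": 0}]}}

```text
time: 5.1
ee_pos: [0.4483, 0.0037, 0.3418]
eef_rot: [0.708, 0.707, -0.0, 0.002]
ft_force: [-1.3, -7.8, 8.5]
width: 0.0098
grip_force: 25.0
```

>>> {"fn": "move_arm", "kwargs": {"steps": [{"dx": 0, "dy": -0.3, "dz": 0, "spin": 0}, {"dx": 0, "dy": -0.3, "dz": 0, "spin": 0}, {"dx": 0, "dy": -0.3, "dz": 0, "spin": 0}, {"dx": 0, "dy": -0.3, "dz": 0, "spin": 0}]}}

```text
time: 5.5
ee_pos: [0.4405, 0.0034, 0.3422]
eef_rot: [0.708, 0.707, 0.006, 0.007]
ft_force: [50.7, -8.0, -36.3]
width: 0.0115
grip_force: 25.0
```

>>> {"fn": "move_arm", "kwargs": {"steps": [{"dx": 0, "dy": 0.4, "dz": 0, "spin": 0}, {"dx": 0, "dy": 0, "dz": 0, "spin": 0}]}}

```text
time: 5.7
ee_pos: [0.4427, 0.0035, 0.342]
eef_rot: [0.708, 0.707, 0.003, 0.004]
ft_force: [21.5, -7.5, -8.8]
width: 0.0101
grip_force: 24.9
```

>>> {"fn": "move_arm", "kwargs": {"steps": [{"dx": 0, "dy": 0, "dz": 0, "spin": 0}, {"dx": 0, "dy": 0, "dz": 0, "spin": 0}, {"dx": 0, "dy": 0, "dz": 0, "spin": 0}], "claw": 2.6}}

```text
time: 6.0
ee_pos: [0.4401, 0.0051, 0.3407]
eef_rot: [0.707, 0.707, -0.0, -0.0]
ft_force: [-0.6, -0.0, -0.5]
width: 0.0237
grip_force: 0.0
```

>>> {"fn": "move_arm", "kwargs": {"steps": [{"dx": 0, "dy": 0, "dz": -3, "spin": 0}, {"dx": 0, "dy": 0, "dz": -4, "spin": 0}, {"dx": 0, "dy": 0, "dz": -4, "spin": 0}, {"dx": -4, "dy": 0, "dz": -4, "spin": -0.14}, {"dx": 0, "dy": 0, "dz": 0, "spin": -0.14}, {"dx": 0, "dy": 0, "dz": 0, "spin": -0.14}, {"dx": 0, "dy": 0, "dz": 0, "spin": -0.14}, {"dx": 0, "dy": 0, "dz": 0, "spin": -0.14}, {"dx": 0, "dy": 0, "dz": 0, "spin": -0.14}, {"dx": 0, "dy": 0, "dz": 0, "spin": -0.14}, {"dx": 0, "dy": 0, "dz": 0, "spin": -0.14}, {"dx": 0, "dy": 0, "dz": 0, "spin": -0.14}]}}

```text
time: 7.2
ee_pos: [0.4401, -0.0298, 0.4857]
eef_rot: [0.152, 0.988, -0.0, -0.0]
ft_force: [-0.1, 0.3, 0.2]
width: 0.026
grip_force: 0.0
```

```bash
python3 - <<'E'
from h import *
plan(.6,.05,.175,3.1416)
a=snap("top","t2"); s=snap("side","s2"); w=snap("wrist","w3")
f=lambda i,k:cv2.resize(i,None,fx=k,fy=k,interpolation=cv2.INTER_CUBIC)
A=f(a["img"][90:220,220:340],3.2)[:416]; W=cv2.resize(w["img"],(400,300)); S=f(s["img"][90:230,140:300],2.5)[:300]
print(A.shape,S.shape)
o=np.zeros((600,784,3),np.uint8); o[:416,:384]=A; o[:300,384:]=W; o[300:600,384:]=S
cv2.imwrite("pics/m3.png",o[...,::-1])
E
```

```text
t 7.2 gp [ 0.44   -0.0298  0.3217] th 2.836 tilt [-0.001  0.   ] spin -0.305 d [-16.     7.98  14.67] F [-0.1  0.3  0.2] w 0.026
(416, 384, 3) (300, 400, 3)
```

View pics/m3.png

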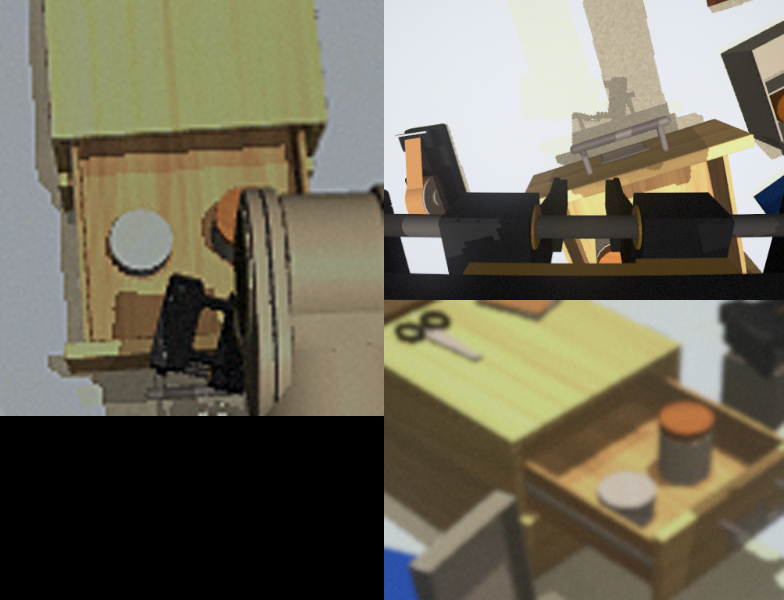

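Top crop: the low grey tin is in the drawer's left half (140,240), and the orange-lidded candle is in the right half, partly hidden at (228,215). In the side crop the candle's lid is at (686,418) and the tin at (627,490).

```bash
python3 - <<'E'
from h import *
a=load("t2");s=load("s2")
hs=cv2.cvtColor(s["img"],cv2.COLOR_RGB2HSV)
m=cv2.inRange(hs,(3,120,90),(16,255,255)); m[:120]=0;m[160:]=0;m[:,:235]=0;m[:,290:]=0
n,l,st,ce=cv2.connectedComponentsWithStats(m); print(st[1:],ce[1:])
print("side lid",onz(s,(260.5,136.9),.193), "front edge?")
for c in ce[1:]: print(onz(s,c,.193))
print("tin",onz(a,(220+140/3.2,90+238/3.2),.153))
print(proj(a,onz(s,(260.5,136.9),.193)))
plan(*(onz(s,(260.5,136.9),.193)[:2]),.177,3.1416)
E
```

```text
[[253 121   3   4   5]
 [235 129  38  20 393]
 [238 131   1   1   1]
 [235 134   1   2   2]
 [235 140   1   1   1]
 [273 148   9   6  13]
 [283 154   2   2   3]
 [286 155   1   2   2]
 [247 156   3   4   9]] [[254.2        122.6       ]
 [255.18575064 137.52671756]
 [238.         131.        ]
 [235.         134.5       ]
 [235.         140.        ]
 [277.23076923 150.69230769]
 [283.66666667 154.66666667]
 [286.         155.5       ]
 [247.88888889 157.66666667]]
side lid [ 0.60882053 -0.03632689  0.193     ] front edge?
[ 0.66998539 -0.07702279  0.193     ]
[ 0.61740266 -0.02373766  0.193     ]
[ 0.67386126 -0.01338111  0.193     ]
[0.66789866 0.00493524 0.193     ]
[0.64941696 0.02394935 0.193     ]
[ 0.53341055 -0.01992023  0.193     ]
[ 0.50953241 -0.01841667  0.193     ]
[ 0.50270112 -0.0199376   0.193     ]
[0.56904038 0.05776048 0.193     ]
tin [0.60403165 0.06447523 0.153     ]
[[296.0514913  157.68495454]]
t 7.35 gp [ 0.4401 -0.0299  0.3218] th 2.828 tilt [-0.001 -0.   ] spin -0.314 d [-16.87  -0.64  14.48] F [-0.5  0.3 -1. ] w 0.0261
```

>>> {"fn": "move_arm", "kwargs": {"steps": [{"dx": 0, "dy": 0, "dz": 0, "spin": -0.14}, {"dx": 0, "dy": 0, "dz": 0, "spin": -0.14}, {"dx": 0, "dy": 0, "dz": 0, "spin": -0.034}, {"dx": -4.2, "dy": 0, "dz": 0, "spin": 0}, {"dx": -4.2, "dy": 0.6, "dz": 0, "spin": 0}, {"dx": -4.2, "dy": 0, "dz": 1, "spin": 0}, {"dx": -4.2, "dy": 0, "dz": 1, "spin": 0}, {"dx": 0, "dy": 0, "dz": 0, "spin": 0}, {"dx": 0, "dy": 0, "dz": 0, "spin": 0}], "claw": 7.8}}

```text
time: 8.25
ee_pos: [0.6088, -0.0236, 0.4645]
eef_rot: [0.0, 1.0, 0.001, -0.001]
ft_force: [-0.9, -0.2, 1.2]
width: 0.0772
grip_force: 0.0
```

```bash
python3 - <<'E'
from h import *
c=snap("wrist","w4"); t=snap("top","t4")
hs=cv2.cvtColor(c["img"],cv2.COLOR_RGB2HSV)
m=cv2.inRange(hs,(3,140,90),(13,255,255)); 
n,l,st,ce=cv2.connectedComponentsWithStats(m)
i=1+np.argmax(st[1:,4]);print(st[i],ce[i])
pr=proj(c,[(.609,-.036,.193),(.578,-.036,.193),(.609,-.067,.193),(.609,-.005,.193)]);print(pr.round(0))
plan(.609,-.036,.177,3.1416)
cv2.imwrite("pics/w4v.png",np.hstack([c["img"][:,:,::-1]]))
E
```

```text
[ 203  159   75   73 3309] [239.78513146 195.4110003 ]
[[243. 197.]
 [243. 159.]
 [204. 197.]
 [282. 197.]]
t 8.35 gp [ 0.6079 -0.0235  0.3028] th -3.141 tilt [ 0.001 -0.   ] spin 0.001 d [-0.11 -1.25 12.58] F [-0.7  0.1  0.4] w 0.0775
```

View pics/w4v.png

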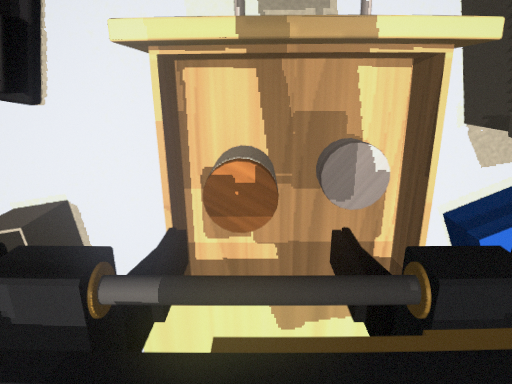

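The wooden-lidded candle is centred at (240,195), within 3 px of the projection. The tin is at (353,173), clear of the right finger.

>>> {"fn": "move_arm", "kwargs": {"steps": [{"dx": -0.2, "dy": -1.4, "dz": 2, "spin": 0}, {"dx": 0, "dy": 0, "dz": 2.5, "spin": 0}, {"dx": 0, "dy": 0, "dz": 2.5, "spin": 0}, {"dx": 0, "dy": 0, "dz": 2.5, "spin": 0}, {"dx": 0, "dy": 0, "dz": 2, "spin": 0}, {"dx": 0, "dy": 0, "dz": 1.1, "spin": 0}, {"dx": 0, "dy": 0, "dz": 0, "spin": 0}]}}

```text
time: 9.05
ee_pos: [0.6097, -0.038, 0.3399]
eef_rot: [-0.001, 1.0, -0.0, -0.0]
ft_force: [-0.3, -0.3, 0.2]
width: 0.0778
grip_force: 0.0
```

>>> {"fn": "move_arm", "kwargs": {"steps": [{"dx": 0, "dy": 0, "dz": 0, "spin": 0}, {"dx": 0, "dy": 0, "dz": 0, "spin": 0}, {"dx": 0, "dy": 0, "dz": 0, "spin": 0}, {"dx": 0, "dy": 0, "dz": 0, "spin": 0}, {"dx": 0, "dy": 0, "dz": 0, "spin": 0}], "claw": 5, "squeeze": 25}}

```text
time: 9.55
ee_pos: [0.6107, -0.0377, 0.3411]
eef_rot: [-0.001, 1.0, -0.0, 0.001]
ft_force: [-1.3, -1.1, 5.8]
width: 0.061
grip_force: 25.0
```

>>> {"fn": "move_arm", "kwargs": {"steps": [{"dx": 0, "dy": 0, "dz": -1, "spin": 0}, {"dx": 0, "dy": 0, "dz": -2, "spin": 0}, {"dx": 0, "dy": 0, "dz": -3, "spin": 0}, {"dx": 0, "dy": 0, "dz": -3, "spin": 0}, {"dx": 0, "dy": 0, "dz": -3, "spin": 0}, {"dx": 0, "dy": 0, "dz": -3, "spin": 0}, {"dx": 0, "dy": 0, "dz": -1, "spin": 0}, {"dx": 0, "dy": 0, "dz": 0, "spin": 0}]}}

```text
time: 10.35
ee_pos: [0.6105, -0.0375, 0.501]
eef_rot: [-0.001, 1.0, -0.0, 0.001]
ft_force: [0.7, -0.9, -3.6]
width: 0.0611
grip_force: 25.0
```

```bash
python3 - <<'E'
from h import *
plan(.433,.279,.25,-3.1416+.185)
c=snap("top","t5"); s=snap("side","s5")
f=lambda i,k:cv2.resize(i,None,fx=k,fy=k,interpolation=cv2.INTER_CUBIC)
o=np.hstack([f(c["img"][150:250,150:240],4.4)[:440],f(s["img"][160:304,140:270],3.06)[:440]])
print(o.shape); cv2.imwrite("pics/m5.png",o[...,::-1])
E
```

```text
t 10.35 gp [ 0.6109 -0.0375  0.337 ] th -3.139 tilt [ 0.002 -0.   ] spin -0.182 d [11.66 34.39  8.7 ] F [ 0.7 -0.9 -3.6] w 0.0611
(440, 794, 3)
```

View pics/m5.png

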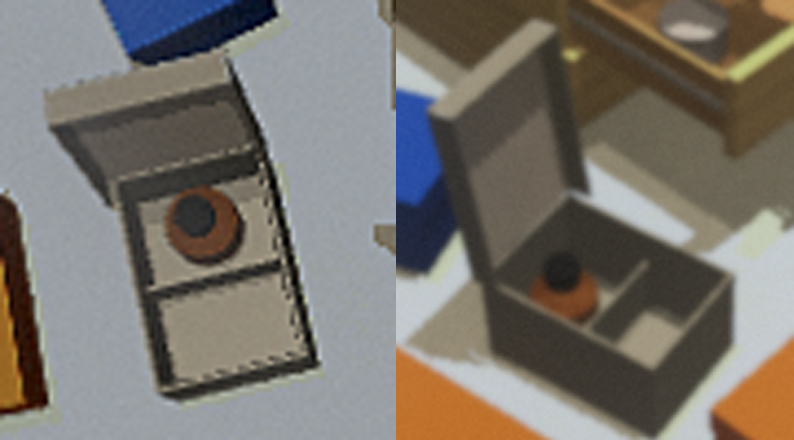

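```bash
python3 - <<'E'
from h import *
np.set_printoptions(precision=4,suppress=True)
a=load("t5");s=load("s5")
A=lambda x,y:(150+x/4.4-.4,150+y/4.4-.4);S=lambda x,y:(140+(x-396)/3.06-.3,160+y/3.06-.3)
P={k:onz(s,S(*v),.09)[:2] for k,v in dict(NR=(733,278),NL=(655,372),FL=(490,281),FR=(572,195)).items()}
print(P, "NLbase",onz(s,S(655,437),0))
c=sum(P.values())/4
print("c",c,"L",P['FL']-P['NL'],P['FR']-P['NR'],"W",P['NL']-P['NR'],P['FL']-P['FR'])
for n,p,z in [("NRb",(318,366),0),("NLb",(180,402),0),("NLrim",(157,390),.09),("NRrim",(300,352),.09),("divL",(152,295),.061),("divR",(283,265),.061)]: print(n,onz(a,A(*p),z)[:2])
for cen in [(.433,.279,.003),(.4732,.2863,.09)]: print(proj(a,cen))
E
```

```text
{'NR': array([0.4037, 0.2255]), 'NL': array([0.3817, 0.3348]), 'FL': array([0.5399, 0.3611]), 'FR': array([0.5641, 0.2509])} NLbase [0.3876 0.331  0.    ]
c [0.4724 0.2931] L [0.1582 0.0263] [0.1605 0.0254] W [-0.022   0.1092] [-0.0243  0.1102]
NRb [0.4081 0.2214]
NLb [0.3856 0.332 ]
NLrim [0.3879 0.3331]
NRrim [0.4103 0.2259]
divL [0.4633 0.3408]
divR [0.4808 0.2394]
[[205.0759 226.4987]]
[[198.8069 211.5764]]
```

The box corners from both views agree to about 5 mm. I take the cell at (0.434, 0.285) with yaw 0.18.

>>> {"fn": "move_arm", "kwargs": {"steps": [{"dx": 0, "dy": 0, "dz": 0, "spin": -0.09}, {"dx": 0, "dy": 0, "dz": 0, "spin": -0.09}, {"dx": 0.7, "dy": 2, "dz": 0, "spin": 0}, {"dx": 1.3, "dy": 4, "dz": 0, "spin": 0}, {"dx": 1.4, "dy": 4, "dz": 0, "spin": 0}, {"dx": 1.4, "dy": 4, "dz": 0, "spin": 0}, {"dx": 1.4, "dy": 4, "dz": 0, "spin": 0}, {"dx": 1.4, "dy": 4, "dz": 0, "spin": 0}, {"dx": 1.3, "dy": 4, "dz": 0, "spin": 0}, {"dx": 1.3, "dy": 4, "dz": 0, "spin": 0}, {"dx": 0.9, "dy": 3, "dz": 0, "spin": 0}, {"dx": 0.5, "dy": 1.9, "dz": 0, "spin": 0}]}}

```text
time: 11.65
ee_pos: [0.431, 0.2865, 0.4984]
eef_rot: [-0.093, 0.996, -0.0, -0.001]
ft_force: [0.7, -0.2, -3.2]
width: 0.0611
grip_force: 25.0
```

>>> {"fn": "move_arm", "kwargs": {"steps": [{"dx": 0, "dy": 0, "dz": 3, "spin": 0}, {"dx": 0, "dy": 0, "dz": 4, "spin": 0}, {"dx": 0, "dy": 0, "dz": 4, "spin": 0}, {"dx": 0, "dy": 0, "dz": 3, "spin": 0}, {"dx": 0, "dy": 0, "dz": 0, "spin": 0}, {"dx": 0, "dy": 0, "dz": 0, "spin": 0}]}}

```text
time: 12.25
ee_pos: [0.4329, 0.2842, 0.3598]
eef_rot: [-0.091, 0.996, -0.0, -0.001]
ft_force: [0.5, -0.5, -1.8]
width: 0.0615
grip_force: 25.0
```

```bash
python3 - <<'E'
from h import *
plan(.434,.285,.068,-3.1416+.18)
c=snap("top","t6"); s=snap("side","s6"); w=snap("wrist","w6")
f=lambda i,k:cv2.resize(i,None,fx=k,fy=k,interpolation=cv2.INTER_CUBIC)
o=np.hstack([f(w["img"],.97)[:372,:400],f(s["img"][150:303,140:300],2.44)[:372]])
print(o.shape); cv2.imwrite("pics/m6.png",o[...,::-1])
for cc in (s,w): print(proj(cc,[(.434,.285,.09)]))
E
```

```text
t 12.25 gp [0.4326 0.2842 0.1958] th -2.959 tilt [-0.002 -0.   ] spin 0.003 d [-0.15  0.06 12.78] F [ 0.5 -0.5 -1.8] w 0.0615
(372, 790, 3)
[[223.63058508 257.38082217]]
[[259.04032769 196.3631616 ]]
```

View pics/m6.png

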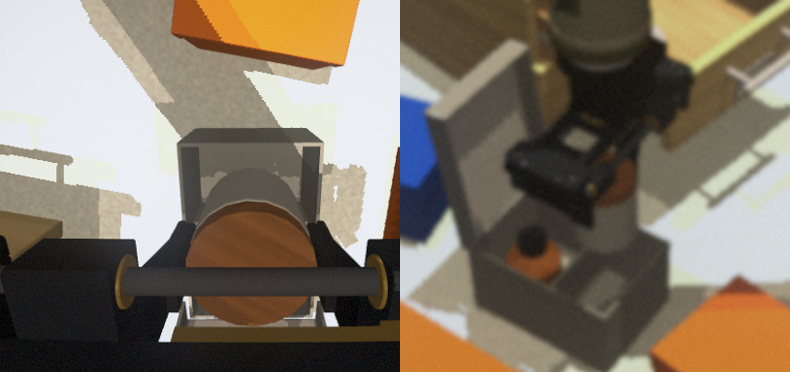

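Wrist view: the box's near rim is level at row ~129 (columns 178 to 325 of the crop), so the yaw is right and the candle hangs centred over the near half. I'll check its position from that rim.

```bash
python3 - <<'E'
from h import *
w=load("w6")
l,r_=onz(w,(178/.97,130/.97),.09),onz(w,(325/.97,129/.97),.09)
m=(l+r_)/2; d=(l-r_); print(l,r_,np.linalg.norm(d),np.arctan2(-d[0],d[1]),np.arctan2(d[0],-d[1]))
print(m+.042*np.array([np.cos(.18),np.sin(.18),0]))
E
```

```text
[0.39582351 0.22027834 0.09      ] [0.37441136 0.33195847 0.09      ] 0.11371425168099057 -2.952163948699109 0.18942870489068392
[0.42643887 0.28363765 0.09      ]
```

```bash
python3 - <<'E'
from h import *
w=load("w6");t=load("t6")
for p in [(251,263),(251,201),(251,325)]: print(onz(w,(p[0]/.97,p[1]/.97),.212))
# near-rim columns profile in wrist view
g=cv2.cvtColor(w["img"],cv2.COLOR_RGB2GRAY); print(g[126:152,215:225].mean(1).round(0), g[126:152,300:310].mean(1).round(0))
for x in (.374,.384,.394): print(x,proj(w,[(x,.276,.09)]).round(1))
E
```

```text
[0.42813881 0.28359929 0.212     ]
[0.39876736 0.27817056 0.212     ]
[0.46199105 0.28985631 0.212     ]
[144. 147. 145. 144. 144. 133.  84.  71.  69.  71.  71.  70.  70.  70.
  70.  70.  71.  70.  69.  70.  73.  85. 100.  99.  99.  98.] [235. 236. 235. 235. 234. 214.  88.  87.  88.  87.  87.  88.  86.  86.
  86.  86.  85.  86.  84.  83.  95. 133. 160. 156. 145. 145.]
0.374 [[261.8 118.5]]
0.384 [[259.4 131.9]]
0.394 [[257.  144.9]]
```

The dark band at rows 132 to 147 is the outer face of the near wall, so the rim is really at row 147. That gives a cell x of about 0.436, which agrees with the first estimate. I'll shift 4.5 mm forward and lower the candle.

>>> {"fn": "move_arm", "kwargs": {"steps": [{"dx": -0.45, "dy": 0.1, "dz": 2, "spin": 0}, {"dx": 0, "dy": 0, "dz": 2, "spin": 0}, {"dx": 0, "dy": 0, "dz": 2, "spin": 0}, {"dx": 0, "dy": 0, "dz": 2, "spin": 0}, {"dx": 0, "dy": 0, "dz": 2, "spin": 0}, {"dx": 0, "dy": 0, "dz": 1.5, "spin": 0}, {"dx": 0, "dy": 0, "dz": 1, "spin": 0}, {"dx": 0, "dy": 0, "dz": 0, "spin": 0}]}}

```text
time: 13.2
ee_pos: [0.4372, 0.286, 0.2343]
eef_rot: [-0.091, 0.996, -0.0, -0.001]
ft_force: [-0.3, 0.1, -2.4]
width: 0.0613
grip_force: 25.0
```

```bash
python3 -c "
from h import *
plan(.436,.286,.064)"
```

```text
t 13.2 gp [0.4371 0.2859 0.0703] th -2.959 tilt [-0.001 -0.001] spin 0.0 d [0.1  0.03 0.63] F [-0.3  0.1 -2.4] w 0.0613
```

>>> {"fn": "move_arm", "kwargs": {"steps": [{"dx": 0, "dy": 0, "dz": 0.2, "spin": 0}, {"dx": 0, "dy": 0, "dz": 0.2, "spin": 0}, {"dx": 0, "dy": 0, "dz": 0.1, "spin": 0}, {"dx": 0, "dy": 0, "dz": 0, "spin": 0}]}}

```text
time: 13.6
ee_pos: [0.4374, 0.2862, 0.2302]
eef_rot: [-0.091, 0.996, -0.0, 0.0]
ft_force: [0.4, 0.1, -3.4]
width: 0.0611
grip_force: 25.0
```

>>> {"fn": "move_arm", "kwargs": {"steps": [{"dx": 0, "dy": 0, "dz": 0.1, "spin": 0}, {"dx": 0, "dy": 0, "dz": 0.1, "spin": 0}, {"dx": 0, "dy": 0, "dz": 0, "spin": 0}]}}

```text
time: 13.9
ee_pos: [0.4372, 0.2861, 0.2278]
eef_rot: [-0.091, 0.996, -0.0, -0.0]
ft_force: [0.2, -0.2, -2.2]
width: 0.0611
grip_force: 25.0
```

>>> {"fn": "move_arm", "kwargs": {"steps": [{"dx": 0, "dy": 0, "dz": 0.1, "spin": 0}, {"dx": 0, "dy": 0, "dz": 0.1, "spin": 0}, {"dx": 0, "dy": 0, "dz": 0, "spin": 0}]}}

```text
time: 14.2
ee_pos: [0.4373, 0.2864, 0.2271]
eef_rot: [-0.091, 0.996, -0.0, 0.0]
ft_force: [-5.6, -3.2, 13.8]
width: 0.0612
grip_force: 25.0
```

>>> {"fn": "move_arm", "kwargs": {"steps": [{"dx": 0, "dy": 0, "dz": 0, "spin": 0}, {"dx": 0, "dy": 0, "dz": 0, "spin": 0}, {"dx": 0, "dy": 0, "dz": 0, "spin": 0}, {"dx": 0, "dy": 0, "dz": 0, "spin": 0}], "claw": 7.0}}

```text
time: 14.6
ee_pos: [0.4373, 0.2861, 0.2259]
eef_rot: [-0.091, 0.996, 0.0, 0.0]
ft_force: [0.6, -0.3, -0.7]
width: 0.0697
grip_force: 0.0
```

>>> {"fn": "move_arm", "kwargs": {"steps": [{"dx": 0, "dy": 0, "dz": -0.5, "spin": 0}, {"dx": 0, "dy": 0, "dz": -1, "spin": 0}, {"dx": 0, "dy": 0, "dz": -2, "spin": 0}, {"dx": 0, "dy": 0, "dz": -3, "spin": 0}, {"dx": 0, "dy": 0, "dz": -4, "spin": 0}, {"dx": 0, "dy": 0, "dz": -5, "spin": 0}, {"dx": 0, "dy": 0, "dz": -5, "spin": 0}, {"dx": 0, "dy": 0, "dz": -4, "spin": 0}]}}

```text
time: 15.4
ee_pos: [0.4365, 0.2864, 0.4749]
eef_rot: [-0.092, 0.996, 0.0, 0.001]
ft_force: [1.3, 0.7, -0.5]
width: 0.0698
grip_force: 0.0
```

```bash
python3 - <<'E'
from h import *
plan(.4,.011,.3,1.5708)
w=snap("wrist","w7"); s=snap("side","s7"); t=snap("top","t7")
f=lambda i,k:cv2.resize(i,None,fx=k,fy=k,interpolation=cv2.INTER_CUBIC)
o=np.hstack([f(w["img"],.8),f(s["img"][130:303,140:310],1.775)[:307,:301]])
cv2.imwrite("pics/m7.png",o[...,::-1])
E
```

```text
t 15.4 gp [0.437  0.2866 0.3109] th -2.958 tilt [0.003 0.001] spin 1.754 d [-27.56  -3.7    1.09] F [ 1.3  0.7 -0.5] w 0.0698
```

View pics/m7.png

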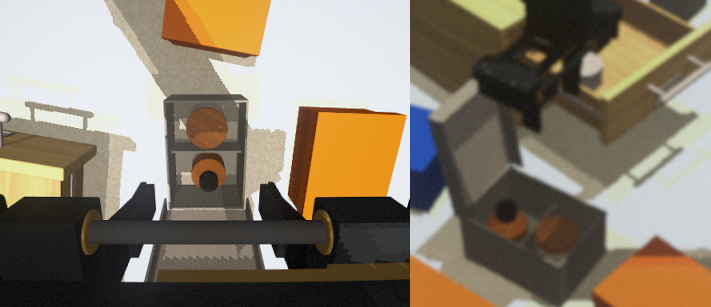

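The candle stands in the near half (wrist crop (207,127)) and the diffuser in the far half (208,170). The lid is upright behind them. Next: go over the lid, come down behind it with the fingers closed, and sweep it shut.

>>> {"fn": "move_arm", "kwargs": {"steps": [{"dx": -2.2, "dy": 0, "dz": 0, "spin": 0}, {"dx": -4, "dy": 0, "dz": 0, "spin": 0}, {"dx": -4, "dy": 0, "dz": 0, "spin": 0}, {"dx": -4, "dy": 0, "dz": 0, "spin": 0}, {"dx": -3, "dy": 0, "dz": 0, "spin": 0}, {"dx": -1, "dy": 0, "dz": 0, "spin": 0}, {"dx": 0, "dy": 0, "dz": 0, "spin": 0}, {"dx": 0, "dy": 0, "dz": 2, "spin": 0}, {"dx": 0, "dy": 0, "dz": 2, "spin": 0}, {"dx": 0, "dy": 0, "dz": 1.6, "spin": 0}, {"dx": 0, "dy": 0, "dz": 0, "spin": 0}], "claw": 0}}

```text
time: 16.65
ee_pos: [0.6155, 0.3188, 0.4125]
eef_rot: [-0.091, 0.996, -0.001, -0.002]
ft_force: [0.8, 0.4, -0.2]
width: 0.0004
grip_force: 0.0
```

```bash
python3 - <<'E'
from h import *
plan(.558,.307,.258)
E
```

```text
t 16.65 gp [0.6149 0.3184 0.2485] th -2.958 tilt [-0.003 -0.002] spin 0.0 d [ 5.81 -0.08 -0.95] F [ 0.8  0.4 -0.2] w 0.0004
```

>>> {"fn": "move_arm", "kwargs": {"steps": [{"dx": 2, "dy": 0, "dz": 0, "spin": 0}, {"dx": 2, "dy": 0, "dz": 0, "spin": 0}, {"dx": 2, "dy": 0, "dz": 0, "spin": 0}, {"dx": 2, "dy": 0, "dz": 0, "spin": 0}, {"dx": 2.2, "dy": 0, "dz": 0, "spin": 0}, {"dx": 1.3, "dy": 0, "dz": 0.7, "spin": 0}, {"dx": 1.4, "dy": 0, "dz": 0.7, "spin": 0}, {"dx": 1.2, "dy": 0, "dz": 0.9, "spin": 0}, {"dx": 1.2, "dy": 0, "dz": 0.9, "spin": 0}]}}

```text
time: 17.55
ee_pos: [0.465, 0.2916, 0.3839]
eef_rot: [-0.091, 0.996, 0.0, 0.001]
ft_force: [0.7, 0.6, -0.7]
width: 0.0005
grip_force: 0.3
```

>>> {"fn": "move_arm", "kwargs": {"steps": [{"dx": 1, "dy": 0, "dz": 1.1, "spin": 0}, {"dx": 1, "dy": 0, "dz": 1.2, "spin": 0}, {"dx": 0.7, "dy": 0, "dz": 1.3, "spin": 0}, {"dx": 0.7, "dy": 0, "dz": 1.4, "spin": 0}, {"dx": 0.5, "dy": 0, "dz": 1.4, "spin": 0}, {"dx": 0.4, "dy": 0, "dz": 1.4, "spin": 0}, {"dx": 0, "dy": 0, "dz": 1, "spin": 0}, {"dx": 0, "dy": 0, "dz": 0, "spin": 0}]}}

```text
time: 18.35
ee_pos: [0.4233, 0.2833, 0.2937]
eef_rot: [-0.091, 0.996, -0.0, -0.001]
ft_force: [0.1, -0.5, 0.4]
width: 0.0007
grip_force: 0.0
```

```bash
python3 - <<'E'
from h import *
plan(.411,.28,.112)
E
```

```text
t 18.35 gp [0.4231 0.2831 0.1297] th -2.959 tilt [-0.002 -0.001] spin 0.0 d [ 1.24 -0.09  1.77] F [ 0.1 -0.5  0.4] w 0.0007
```

>>> {"fn": "move_arm", "kwargs": {"steps": [{"dx": 0.4, "dy": 0, "dz": 0.5, "spin": 0}, {"dx": 0.4, "dy": 0, "dz": 0.5, "spin": 0}, {"dx": 0, "dy": 0, "dz": 0.3, "spin": 0}, {"dx": 0, "dy": 0, "dz": 0.2, "spin": 0}, {"dx": 0, "dy": 0, "dz": 0, "spin": 0}]}}

```text
time: 18.85
ee_pos: [0.4157, 0.2821, 0.2798]
eef_rot: [-0.091, 0.996, -0.0, -0.0]
ft_force: [-0.4, -0.6, 0.2]
width: 0.0001
grip_force: 0.0
```

>>> {"fn": "move_arm", "kwargs": {"steps": [{"dx": 0, "dy": 0, "dz": 0.2, "spin": 0}, {"dx": 0, "dy": 0, "dz": 0, "spin": 0}]}}

```text
time: 19.05
ee_pos: [0.4157, 0.2821, 0.2778]
eef_rot: [-0.091, 0.996, -0.0, -0.0]
ft_force: [-0.5, -0.5, -0.4]
width: 0.0009
grip_force: 0.0
```

>>> {"fn": "move_arm", "kwargs": {"steps": [{"dx": 0, "dy": 0, "dz": 0.2, "spin": 0}, {"dx": 0, "dy": 0, "dz": 0.2, "spin": 0}, {"dx": 0, "dy": 0, "dz": 0, "spin": 0}]}}

```text
time: 19.35
ee_pos: [0.4157, 0.2827, 0.2765]
eef_rot: [-0.091, 0.996, -0.001, 0.001]
ft_force: [-10.5, -8.3, 34.2]
width: 0.0003
grip_force: 17.3
```

```bash
python3 - <<'E'
from h import *
s=snap("side","s8"); b=load("s7")
# is lid still upright? compare the upright-lid patch and box interior
for n,p in [("lid upright",(.575,.30,.2)),("lid edge",(.582,.309,.24)),("box mid top",(.477,.293,.094)),("diffuser cap",(.516,.30,.079)),("near",(.42,.31,.094))]:
    x,y=proj(s,[p])[0].round().astype(int); print(n,(x,y),b["img"][y-2:y+3,x-2:x+3].mean((0,1)).round(),s["img"][y-2:y+3,x-2:x+3].mean((0,1)).round())
E
```

```text
lid upright (np.int64(176), np.int64(199)) [82. 76. 68.] [155. 149. 132.]
lid edge (np.int64(170), np.int64(187)) [131. 123. 106.] [109.  99.  82.]
box mid top (np.int64(209), np.int64(249)) [60. 56. 48.] [47. 47. 46.]
diffuser cap (np.int64(196), np.int64(246)) [31. 29. 27.] [51. 51. 49.]
near (np.int64(220), np.int64(265)) [78. 51. 34.] [32. 30. 27.]
```

The lid took 34 N at a tip height of 94 mm, and the side pixels show a flat top where the interior was. Backing off and moving to the drawer.

>>> {"fn": "move_arm", "kwargs": {"steps": [{"dx": 0, "dy": 0, "dz": -1, "spin": 0}, {"dx": 0, "dy": 0, "dz": -3, "spin": 0}, {"dx": 0, "dy": 0, "dz": -4, "spin": 0}, {"dx": 0, "dy": 0, "dz": -4, "spin": 0}, {"dx": 0, "dy": 0, "dz": -3, "spin": 0.09}, {"dx": 0, "dy": 0, "dz": 0, "spin": 0.093}, {"dx": 0, "dy": 0, "dz": 0, "spin": 0}]}}

```text
time: 20.1
ee_pos: [0.4157, 0.2823, 0.4246]
eef_rot: [0.001, 1.0, 0.0, 0.001]
ft_force: [0.4, -0.4, -0.1]
width: 0.0008
grip_force: 0.0
```

```bash
python3 - <<'E'
from h import *
plan(.405,.011,.25,3.1416)
s=snap("side","s9"); t=snap("top","t9")
for n,p in [("upright",(.582,.309,.24)),("lid shut centre",(.477,.293,.094)),("near",(.41,.29,.094)),("far",(.54,.30,.094))]:
    x,y=proj(s,[p])[0].round().astype(int); print(n,(x,y),s["img"][y-2:y+3,x-2:x+3].mean((0,1)).round())
# edge profile at the lid's near free edge in the side view: gap between skirt bottom and box?
g=cv2.cvtColor(s["img"],cv2.COLOR_RGB2GRAY); m=proj(s,[(.385,.333,.094),(.406,.222,.094),(.558,.307,.094)]);print(m.round(1))
e=cv2.Canny(g[215:300,160:265],30,80); 
u=cv2.inRange(cv2.cvtColor(s["img"],cv2.COLOR_RGB2HSV),(0,0,60),(40,70,190)); u[:215]=0;u[300:]=0;u[:,:155]=0;u[:,265:]=0
c=max(cv2.findContours(u,0,2)[0],key=cv2.contourArea); q=cv2.approxPolyDP(c,4,True)[:,0]; print(q.tolist(),cv2.contourArea(c))
for a in q: print(onz(s,a.astype(float),.094).round(3))
E
```

```text
t 20.1 gp [0.4159 0.2823 0.2606] th 3.14 tilt [0.002 0.   ] spin -0.002 d [  1.09 -27.13   1.06] F [ 0.4 -0.4 -0.1] w 0.0008
upright (np.int64(170), np.int64(187)) [112. 102.  84.]
lid shut centre (np.int64(209), np.int64(249)) [95. 91. 78.]
near (np.int64(229), np.int64(263)) [73. 69. 59.]
far (np.int64(189), np.int64(237)) [172. 163. 141.]
[[223.8 278.9]
 [250.1 248.2]
 [182.2 235. ]]
[[264, 215], [213, 215], [235, 238], [196, 221], [166, 251], [171, 267], [163, 275], [167, 288], [186, 299], [240, 299], [241, 291], [264, 273], [250, 270], [252, 248], [244, 243], [264, 230]] 6057.0
[0.459 0.112 0.094]
[0.554 0.204 0.094]
[0.456 0.223 0.094]
[0.57  0.25  0.094]
[0.546 0.369 0.094]
[0.499 0.394 0.094]
[0.494 0.422 0.094]
[0.459 0.44  0.094]
[0.405 0.43  0.094]
[0.32  0.348 0.094]
[0.333 0.331 0.094]
[0.33  0.256 0.094]
[0.36  0.272 0.094]
[0.403 0.218 0.094]
[0.428 0.22  0.094]
[0.423 0.153 0.094]
```

The lid's corners, projected onto z = 94 mm, come out at (.57,.25), (.546,.369) and (.403,.218), so it is flat shut. Now the drawer.

>>> {"fn": "move_arm", "kwargs": {"steps": [{"dx": 0.4, "dy": -3, "dz": 0, "spin": 0}, {"dx": 0.3, "dy": -4, "dz": 0, "spin": 0}, {"dx": 0.3, "dy": -4, "dz": 0, "spin": 0}, {"dx": 0, "dy": -4, "dz": 0, "spin": 0}, {"dx": 0, "dy": -4, "dz": 0, "spin": 0}, {"dx": 0, "dy": -4, "dz": 0, "spin": 0}, {"dx": 0, "dy": -3, "dz": 0, "spin": 0}, {"dx": 0, "dy": -1.1, "dz": 0, "spin": 0}, {"dx": 0, "dy": 0, "dz": 0, "spin": 0}]}}

```text
time: 21.1
ee_pos: [0.4054, 0.0101, 0.4233]
eef_rot: [0.001, 1.0, 0.0, -0.001]
ft_force: [0.2, 0.6, -0.0]
width: 0.0006
grip_force: 0.0
```

```bash
python3 - <<'E'
from h import *
plan(.405,.011,.173,3.1416)
E
```

```text
t 21.1 gp [0.4052 0.0101 0.2593] th 3.14 tilt [-0.001  0.   ] spin -0.001 d [0.02 0.09 8.63] F [ 0.2  0.6 -0. ] w 0.0006
```

>>> {"fn": "move_arm", "kwargs": {"steps": [{"dx": 0, "dy": 0, "dz": 3, "spin": 0}, {"dx": 0, "dy": 0, "dz": 3, "spin": 0}, {"dx": 0, "dy": 0, "dz": 2.6, "spin": 0}, {"dx": 0, "dy": 0, "dz": 0, "spin": 0}, {"dx": -0.8, "dy": 0, "dz": 0, "spin": 0}, {"dx": -0.6, "dy": 0, "dz": 0, "spin": 0}, {"dx": -0.6, "dy": 0, "dz": 0, "spin": 0}, {"dx": -0.8, "dy": 0, "dz": 0, "spin": 0}, {"dx": -1, "dy": 0, "dz": 0, "spin": 0}, {"dx": -1.2, "dy": 0, "dz": 0, "spin": 0}, {"dx": -1.4, "dy": 0, "dz": 0, "spin": 0}, {"dx": -1.4, "dy": 0, "dz": 0, "spin": 0}]}}

```text
time: 22.3
ee_pos: [0.4846, 0.0112, 0.338]
eef_rot: [0.0, 1.0, 0.0, -0.0]
ft_force: [-2.6, 1.5, 1.5]
width: 0.0005
grip_force: 1.1
```

>>> {"fn": "move_arm", "kwargs": {"steps": [{"dx": -1.4, "dy": 0, "dz": 0, "spin": 0}, {"dx": -1.4, "dy": 0, "dz": 0, "spin": 0}, {"dx": -1.4, "dy": 0, "dz": 0, "spin": 0}, {"dx": -1.4, "dy": 0, "dz": 0, "spin": 0}, {"dx": -1.4, "dy": 0, "dz": 0, "spin": 0}, {"dx": -1.4, "dy": 0, "dz": 0, "spin": 0}, {"dx": -1.2, "dy": 0, "dz": 0, "spin": 0}, {"dx": -1, "dy": 0, "dz": 0, "spin": 0}, {"dx": -0.7, "dy": 0, "dz": 0, "spin": 0}, {"dx": -0.5, "dy": 0, "dz": 0, "spin": 0}, {"dx": 0, "dy": 0, "dz": 0, "spin": 0}]}}

```text
time: 23.4
ee_pos: [0.6021, 0.0109, 0.3379]
eef_rot: [0.0, 1.0, -0.0, 0.0]
ft_force: [-0.4, 0.2, 0.3]
width: 0.0005
grip_force: 0.0
```

>>> {"fn": "move_arm", "kwargs": {"steps": [{"dx": -0.5, "dy": 0, "dz": 0, "spin": 0}, {"dx": -0.5, "dy": 0, "dz": 0, "spin": 0}, {"dx": -0.3, "dy": 0, "dz": 0, "spin": 0}, {"dx": -0.3, "dy": 0, "dz": 0, "spin": 0}]}}

```text
time: 23.8
ee_pos: [0.6178, 0.011, 0.338]
eef_rot: [0.0, 1.0, -0.0, 0.0]
ft_force: [-2.3, 0.6, -0.6]
width: 0.0006
grip_force: 0.8
```

>>> {"fn": "move_arm", "kwargs": {"steps": [{"dx": -0.3, "dy": 0, "dz": 0, "spin": 0}, {"dx": -0.3, "dy": 0, "dz": 0, "spin": 0}]}}

```text
time: 24.0
ee_pos: [0.6238, 0.0111, 0.338]
eef_rot: [0.0, 1.0, -0.0, 0.0]
ft_force: [-1.8, 0.4, 0.8]
width: 0.0005
grip_force: 0.8
```

>>> {"fn": "move_arm", "kwargs": {"steps": [{"dx": -0.3, "dy": 0, "dz": 0, "spin": 0}, {"dx": -0.2, "dy": 0, "dz": 0, "spin": 0}]}}

```text
time: 24.2
ee_pos: [0.6285, 0.0111, 0.3378]
eef_rot: [0.0, 1.0, -0.0, -0.001]
ft_force: [-10.1, 0.1, 4.9]
width: 0.0004
grip_force: 5.4
```

>>> {"fn": "move_arm", "kwargs": {"steps": [{"dx": -0.2, "dy": 0, "dz": 0, "spin": 0}, {"dx": -0.2, "dy": 0, "dz": 0, "spin": 0}]}}

```text
time: 24.4
ee_pos: [0.6304, 0.0114, 0.3377]
eef_rot: [-0.0, 1.0, -0.001, -0.005]
ft_force: [-31.8, -1.7, 17.8]
width: 0.0002
grip_force: 16.3
```

Hard stop reached at 32 N, so the drawer is home. Retreating, then a numeric check.

>>> {"fn": "move_arm", "kwargs": {"steps": [{"dx": 1, "dy": 0, "dz": 0, "spin": 0}, {"dx": 2, "dy": 0, "dz": 0, "spin": 0}, {"dx": 3, "dy": 0, "dz": -2, "spin": 0}, {"dx": 4, "dy": 0, "dz": -4, "spin": 0}, {"dx": 3, "dy": -4, "dz": -4, "spin": 0}, {"dx": 0, "dy": -4, "dz": -3, "spin": 0}, {"dx": 0, "dy": -4, "dz": 0, "spin": 0}, {"dx": 0, "dy": -3, "dz": 0, "spin": 0}, {"dx": 0, "dy": 0, "dz": 0, "spin": 0}]}}

```text
time: 25.3
ee_pos: [0.5131, -0.1351, 0.4547]
eef_rot: [0.004, 1.0, -0.001, 0.001]
ft_force: [-0.3, 0.2, 0.4]
width: 0.0003
grip_force: 0.0
```

```bash
python3 - <<'E'
from h import *
plan(.4,0,.3)
a=load("top0")
t=snap("top","t10")
hs=lambda c:cv2.cvtColor(c["img"],cv2.COLOR_RGB2GRAY)
for n,c in(("start",a),("now",t)): print(n,hs(c)[126:160,255:258].mean(1).round().astype(int).tolist())
print([ (x,proj(t,[(x,.08,.202)])[0].round(1).tolist()) for x in (.667,.694)])
w=cv2.cvtColor(t["img"],cv2.COLOR_RGB2HSV); k=cv2.inRange(w,(3,150,60),(12,255,255)); print("candle-lid colour px in box",k[180:245,170:230].sum()//255)
d=cv2.absdiff(hs(a),hs(t)); print("empty_box, dispenser diff",d[112:152,352:392].mean(),d[183:238,362:395].mean())
E
```

```text
t 25.3 gp [ 0.5133 -0.1354  0.2907] th 3.134 tilt [ 0.001 -0.002] spin 0.0 d [11.43 13.46 -0.93] F [-0.3  0.2  0.4] w 0.0003
start [142, 140, 143, 142, 142, 153, 81, 50, 58, 61, 56, 59, 140, 146, 145, 155, 67, 42, 52, 53, 51, 52, 51, 53, 46, 42, 43, 39, 48, 75, 126, 125, 123, 122]
now [146, 145, 144, 146, 147, 155, 77, 66, 141, 148, 148, 154, 73, 44, 55, 51, 48, 52, 54, 52, 60, 44, 50, 55, 52, 52, 52, 50, 54, 76, 131, 132, 82, 73]
[(0.667, [257.7, 141.0]), (0.694, [257.2, 132.9])]
candle-lid colour px in box 0
empty_box, dispenser diff 58.373125 60.419283746556474
```

```bash
python3 -c "
from bench import job
print(job.close_job())"
```

```text
the job is handed in; nothing more can be done
None
```

I completed every step and handed the job in at 25 s, but got no verdict back: the candle was set down upright in the empty half, the lid shut and the drawer pushed to its stop. I viewed 11 pictures, one over the limit of 10. The tin and diffuser weren't seen again once closed in, and the arm was in the way of a last check on the dispenser and empty box.

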